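# Counting a batch of turned beads

### The arm

A 6-joint arm with a two-finger parallel gripper is mounted at the origin on the work surface. World frame = base frame: x ahead of the robot, y to its left, z up, the work surface at z = 0. Lengths are in mm, angles in degrees, forces in N, time in s.
With the tool pointing down it reaches from about 350 to 850 mm from the base axis. Payload 8.1 kg.
Tool frame: the origin (TCP) lies midway between the tips of the shut fingers; the grasp point (between the pads) lies 19 mm behind it; z points along the fingers, y is the line along which they close (so a half turn about z gives the same grasp; the last joint's range is limited). The gripper opens to 85 mm and grips with 20 to 120 N. Pads are 22 mm wide; open, the fingers measure 114 mm over their backs; the gripper's body (76 mm by 85 mm) begins 54 mm behind the grasp point. The pads swing forward as they close: fully open they stand 13 mm farther back than shut.
Start: joints at [59.507, 7.471, 85.268, -0, 87.261, -4.893], TCP at [259.229, 541.115, 231.292] pointing down, gripper open.
Joint ranges: [-169.43, 169.43], [-51.17, 129.36], [1.28, 143.12], [-76.62, 256.62], [0, 156.53], [-152.29, 152.29]. Speed limits (degrees/s): [136.94, 136.94, 159.86, 180, 180, 180].

### API

Orientations are given as [roll, pitch, yaw] about the fixed x, y, z axes, in that order (R = Rz(yaw) Ry(pitch) Rx(roll)).
In Python, from bench import sensors, optics, r gives the robot as it stands.
- The arm moves only by the tool apply_moves, never from a script. Its argument "targets" is a list of rows, each a list of 7 numbers: the shift along the tool's x, y, z in mm, then the turn, a rotation vector about the tool's x, y, z in rad, then the closure, from 0 (fully open) to 1 (shut). In form: [[x, y, z, wx, wy, wz, claw], ...]. A call has 1 to 20 rows; each row shifts and turns the commanded pose from where the row before left it, along the tool's axes as they then stand; what a row does not reach is not made up. A row lasts 1/8 s, in which the tool goes at most 62.5 mm and 10.7 degrees, less where a joint would pass 70% of its speed; a pose out of reach is approached as far as the arm can. A call is refused whole if a number of a shift passes 62.5 or a number of a turn 0.188, either way. A call with a gripper value outside its range is refused whole. The fingers move at their own pace and stop on an object; "force" is the grip in N (left out, the last holds). Time passes only in rows, so rows that do not move let the fingers close. It gives the time, the measured TCP pose, the force, the opening and the grip force at its end, in the units of the state.
- sensors.sense(): the state, without advancing time (a new reading comes with each control period).
- optics.snapshot(name): name is "scene" or "top" or "wrist"; returns the picture (384x512x3 uint8, red, green, blue); there is no depth.
- optics.get_calibration(name): a dict with "camera_matrix" (3x3 intrinsics, pixels), "dist_coeffs" ([k1, k2, p1, p2, k3] as OpenCV has them; the pictures are not rectified), "pose" (4x4, takes a point from camera to world coordinates). Camera axes: x right, y down, z forward; pixel columns grow to the right and rows downward; lengths in mm; the calibration is good to about 2 mm. A picture is of the moment at which its call begins: read the wrist's pose just before it. get_calibration takes no time and is no camera call; for the wrist camera it gives the pose at the moment of the call.
- r.hand_in(): hands the job in; it is judged then, once.
The state is a dict: "time": time; "joint_pos": joint angles; "qd": joint speeds; "joint_efforts": joint torques, N m; "tool_pos": TCP position; "tcp_rot": TCP orientation; "ft_force": force on the tool from outside, world axes, zero at the start; "wrist_torque": the same for the moment, N m; "finger_gap": finger opening in mm; "grip_force": force on a finger pad.
Only numpy, scipy, OpenCV 4.12 (cv2) and the standard library are available. Lean on these libraries where they do the work, as an engineer would, in place of code of your own. Each camera call takes 0.05 s, during which the arm holds its last target. There are 200 camera calls.

### The job

Stand the empty plywood tray in the middle of the scale's platform and zero it with the tare key (press it right down and let it come up). Then use the scoop, never the gripper itself, to move every bead from the bin into the tray. Once they are all in, press the total key right down and let go, and see that the scoop lies flat in its pan again; leave the bowl and the jar on the bench where they are.

Things in the scene. Friction and masses are not known exactly. Their poses are not given: they have to be found in the camera images.
- scale: Grey counting scale fixed to the bench, 300 x 220 mm, 76 mm high. Origin on the bench under its middle, x from its key panel (at its -x end, nearest the robot) towards the steel platform, y along the panel, z up. The panel's top is 42 mm above the bench.
- platform (a point): Centre of the top face of the scale's square steel platform (200 x 210 mm, 76 mm above the bench). Axes as the scale's.
- tare_top (a point): Centre of the top of the tare key, moving with it: a round white spring key 24 mm across in a 40 mm black housing, on the panel at the scale's +y side (the robot's left). Its top is 61 mm above the bench when up.
- tare (a joint): Travel of the tare key in m: 0 up, 0.005 fully down; pressed straight down; about 1.5 N starts it and 5 N holds it fully down; it springs back up.
- total_top (a point): Centre of the top of the total key: same make and height as the tare key, on the panel at the scale's -y side (robot's right).
- total (a joint): Travel of the total key in m: 0 up, 0.005 fully down; as the tare key.
- tray: Loose open plywood tray, 150 (x) x 120 (y) x 50 mm high, walls and floor 8 mm thick (inside 134 x 104 mm, 42 mm deep), 0.3 kg. Origin at the centre of its underside, z up. It can be carried by pinching one wall from above, or slid by pushing a wall. It starts empty on the bench.
- bin: Low open galvanised steel bin fixed to the bench, 286 (x) x 158 (y) x 55 mm high, walls and floor 4 mm (inside 278 x 150 mm; inner floor 4 mm above the bench). Origin under its centre, x along its length (x points away from the robot). It holds the beads, which start in the half of it farther from the robot.
- pan: Shallow dark steel pan fixed to the bench, where the scoop lives: 150 (x) x 130 (y) mm, floor 4 mm thick, rim 14 mm high. Origin under its centre.
- scoop: Loose flat-bottomed aluminium scoop, 0.25 kg, lying in the pan. Origin at the centre of its underside; x points to its open front, z up. Its bowl is 100 mm long (x -50 to 50), 80 mm wide (75 inside), closed at the back, floor 2.5 mm thinning to a 1 mm lip, side walls 2.5 mm thick, 40 mm high at the back, sloping down to nothing at the lip. It takes about six beads in one layer.
- scoop_grip (a point): Where to hold the scoop, over its centre of mass: a point on the axis of its wooden grip, 88 mm above the underside and 8 mm behind the middle. The grip, 22 mm wide (y) and 26 mm tall, lies along x above the bowl from x = -54 to 40 mm, with 28 mm round ends; a strap behind the back wall carries it. Axes as the scoop's.
- scoop_lip (a point): Middle of the scoop's front lip, on the underside.
- bowl: Turned wooden bowl, 130 mm across, 60 mm high, loose: leave it alone.
- finish: Amber jar of wood finish, 72 mm across, 110 mm high, loose: leave it alone.
- bead0: Round walnut bead, 28 mm across, 10 g, origin at its centre (14 mm above what it lies on). It rolls, but comes to rest on slopes under about 0.1 rad; waxed and slippery (friction about 0.3). Its axes mean nothing. None if absent.
- bead1: Round walnut bead, 28 mm across, 10 g, origin at its centre (14 mm above what it lies on). It rolls, but comes to rest on slopes under about 0.1 rad; waxed and slippery (friction about 0.3). Its axes mean nothing. None if absent.
- bead2: Round walnut bead, 28 mm across, 10 g, origin at its centre (14 mm above what it lies on). It rolls, but comes to rest on slopes under about 0.1 rad; waxed and slippery (friction about 0.3). Its axes mean nothing. None if absent.
- bead3: Round walnut bead, 28 mm across, 10 g, origin at its centre (14 mm above what it lies on). It rolls, but comes to rest on slopes under about 0.1 rad; waxed and slippery (friction about 0.3). Its axes mean nothing. None if absent.
- bead4: Round walnut bead, 28 mm across, 10 g, origin at its centre (14 mm above what it lies on). It rolls, but comes to rest on slopes under about 0.1 rad; waxed and slippery (friction about 0.3). Its axes mean nothing. None if absent.
- bead5: Round walnut bead, 28 mm across, 10 g, origin at its centre (14 mm above what it lies on). It rolls, but comes to rest on slopes under about 0.1 rad; waxed and slippery (friction about 0.3). Its axes mean nothing. None if absent.
- bead6: Round walnut bead, 28 mm across, 10 g, origin at its centre (14 mm above what it lies on). It rolls, but comes to rest on slopes under about 0.1 rad; waxed and slippery (friction about 0.3). Its axes mean nothing. None if absent.
- bead7: Round walnut bead, 28 mm across, 10 g, origin at its centre (14 mm above what it lies on). It rolls, but comes to rest on slopes under about 0.1 rad; waxed and slippery (friction about 0.3). Its axes mean nothing. None if absent.
- bead8: Round walnut bead, 28 mm across, 10 g, origin at its centre (14 mm above what it lies on). It rolls, but comes to rest on slopes under about 0.1 rad; waxed and slippery (friction about 0.3). Its axes mean nothing. None if absent.
- bead9: Round walnut bead, 28 mm across, 10 g, origin at its centre (14 mm above what it lies on). It rolls, but comes to rest on slopes under about 0.1 rad; waxed and slippery (friction about 0.3). Its axes mean nothing. None if absent.

How it is judged:
By the outcome, as a careful person would: the job done as asked, in the order asked, and still so for the second after the job is handed in, with the robot touching nothing.
Of bead0, bead1, bead2, bead3, bead4, bead5, bead6, bead7, bead8, bead9 only 6 to 10 are there at a start; the rules pass over those that are not, and their reading is None.
At some moment in a run one of scoop, tray, bead0, bead1, bead2, bead3 may be knocked a few centimetres aside while the robot is not near it.
Once in a run the grip may slacken for a moment while it holds something.
It also fails if it takes over 210 s, if anything falls off the work surface, if the arm or the gripper's body presses on something with over 40 N, if the wrist force passes 120 N, or if a joint passes its speed limit or range.

## Working session

There is one attempt and no reset: what is moved stays moved. The work goes in short steps, Python scripts to look and compute and a tool call to move; the robot and the scene stay as the last step left them, time stands still between calls to the robot, and variables do not carry over. Pictures are saved under pics/ and viewed, at most 14 in all, crops included, and the job is handed in when it is done.

Besides the shell and the picture viewer there is one more tool, called after ">>>" as name(argument=value, ...) on one line, values as JSON. apply_moves: Moves the arm, as the interface text tells. Its arguments: {"type":"object","properties":{"targets":{"type":"array"},"force":{"type":"number"}},"required":["targets"]}

```bash
ls; mkdir -p pics
python3 - <<'E'
from bench import sensors, optics, r
import cv2
print(sensors.sense())
for n in ("top","scene"):
    im=optics.snapshot(n); cv2.imwrite(f"pics/{n}0.png",cv2.resize(im[:,:,::-1],(800,600),interpolation=cv2.INTER_CUBIC)); c=optics.get_calibration(n); print(c)
E
```

```text
pics
{'time': 0.0, 'joint_pos': array([ 5.95070218e+01,  7.51658663e+00,  8.53318184e+01,  1.14855506e-03,
        8.72619724e+01, -4.89463141e+00]), 'qd': array([ 0.04714486, -0.07902532, -0.00817671,  0.01820835,  0.05088094,
        0.05702439]), 'joint_efforts': array([-6.43863914e-04, -5.69389093e+01, -5.00545979e+01, -3.46685993e-04,
        1.49239087e-02, -6.35956167e-05]), 'tool_pos': array([258.93198932, 540.61696592, 230.20469699]), 'tcp_rot': array([-1.79890123e+02, -1.05607465e-02,  1.54401587e+02]), 'ft_force': array([-0.58127229,  0.01005035, -1.09821115]), 'wrist_torque': array([-0.01837027, -0.00876462,  0.02773132]), 'grip_force': 0.0, 'finger_gap': 85.47365837257679}
{'camera_matrix': array([[424.27981776,   0.        , 252.2963398 ],
       [  0.        , 424.27981776, 182.7331341 ],
       [  0.        ,   0.        ,   1.        ]]), 'dist_coeffs': array([0.04827309, 0.        , 0.        , 0.        , 0.        ]), 'pose': array([[-1.60378957e-02, -9.95429764e-01,  9.41401636e-02,
         5.38735326e+02],
       [-9.99811189e-01,  1.49325737e-02, -1.24340046e-02,
        -2.57962467e+00],
       [ 1.09714233e-02, -9.43218042e-02, -9.95481303e-01,
         1.23225994e+03],
       [ 0.00000000e+00,  0.00000000e+00,  0.00000000e+00,
         1.00000000e+00]])}
{'camera_matrix': array([[442.41806792,   0.        , 255.73471544],
       [  0.        , 442.41806792, 199.25305157],
       [  0.        ,   0.        ,   1.        ]]), 'dist_coeffs': array([-0.10059738,  0.        ,  0.        ,  0.        ,  0.        ]), 'pose': array([[ 7.07619812e-01,  5.00887362e-01, -4.98383439e-01,
         1.26553343e+03],
       [ 7.06312778e-01, -4.81539953e-01,  5.18884894e-01,
        -6.83463431e+02],
       [ 1.99113480e-02, -7.19187822e-01, -6.94530356e-01,
         9.60205564e+02],
       [ 0.00000000e+00,  0.00000000e+00,  0.00000000e+00,
         1.00000000e+00]])}
```

View pics/top0.png

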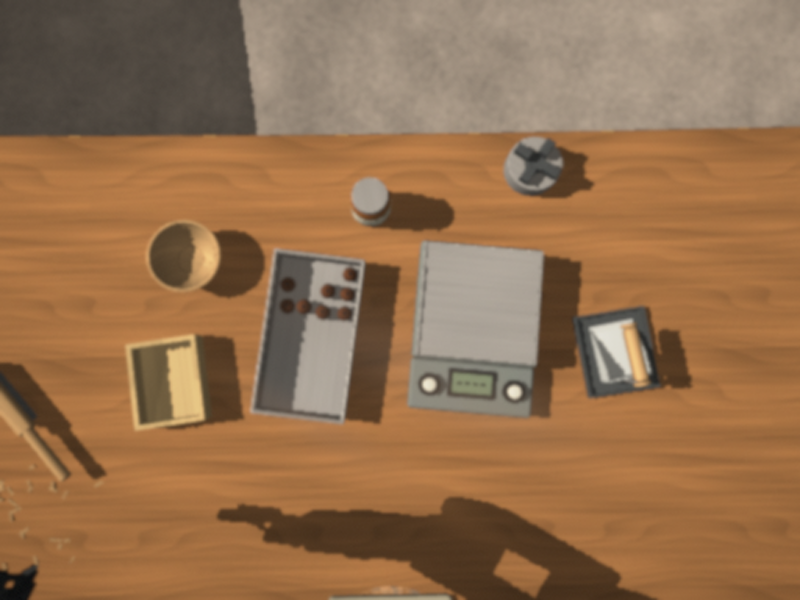

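View pics/scene0.png

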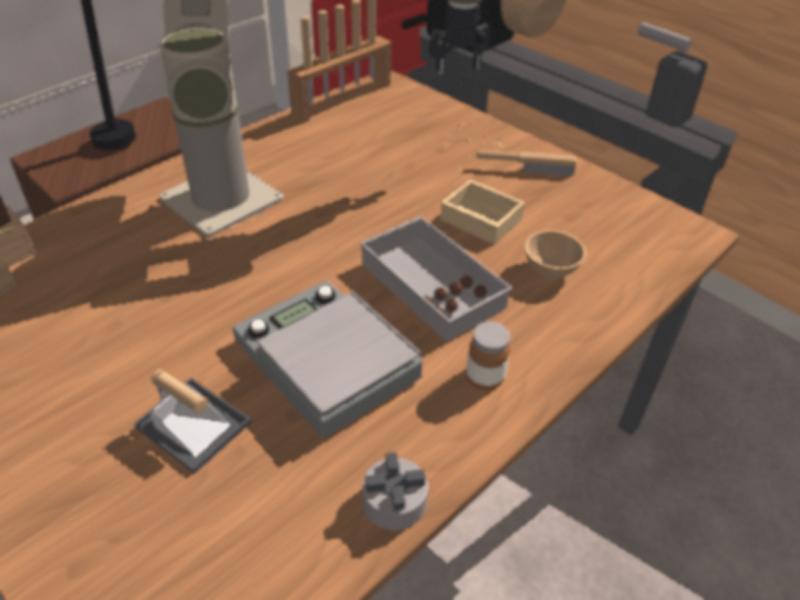

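```bash
cat > h.py <<'E'
import numpy as np, cv2
from bench import sensors, optics, r
from scipy.optimize import least_squares
def p2w(name,uv,z,cal=None):
    c=cal or optics.get_calibration(name); T=np.array(c["pose"])
    p=cv2.undistortPoints(np.array(uv,float).reshape(-1,1,2),c["camera_matrix"],c["dist_coeffs"])[:,0]
    d=np.c_[p,np.ones(len(p))]@T[:3,:3].T; o=T[:3,3]
    return o+d*((np.broadcast_to(z,len(p))-o[2])/d[:,2])[:,None]
def w2p(name,P,cal=None):
    c=cal or optics.get_calibration(name); T=np.linalg.inv(c["pose"])
    return cv2.projectPoints(np.array(P,float).reshape(-1,3),cv2.Rodrigues(T[:3,:3])[0],T[:3,3],c["camera_matrix"],c["dist_coeffs"])[0][:,0]
def fit(name,uv,body):
    "pose x,y,yaw(deg) of body points (on z given) seen at uv"
    body=np.array(body,float); w=p2w(name,uv,body[:,2])[:,:2]
    a=w-w.mean(0); b=body[:,:2]-body[:,:2].mean(0)
    th=np.arctan2((b[:,0]*a[:,1]-b[:,1]*a[:,0]).sum(),(a*b).sum())
    R=np.array([[np.cos(th),-np.sin(th)],[np.sin(th),np.cos(th)]])
    t=w.mean(0)-R@body[:,:2].mean(0)
    return np.r_[t,np.degrees(th)], np.linalg.norm(w-(body[:,:2]@R.T+t),axis=1)
def crop(im,x0,y0,x1,y1,k,f):
    cv2.imwrite(f,cv2.resize(im[y0:y1,x0:x1,::-1],None,fx=k,fy=k,interpolation=cv2.INTER_CUBIC))
E
python3 - <<'E'
from h import *
im=optics.snapshot("top"); np.save("top0.npy",im)
crop(im,75,150,240,280,4,"pics/a.png"); crop(im,255,145,435,275,4,"pics/b.png")
E
```

```text
(no output)
```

View pics/a.png

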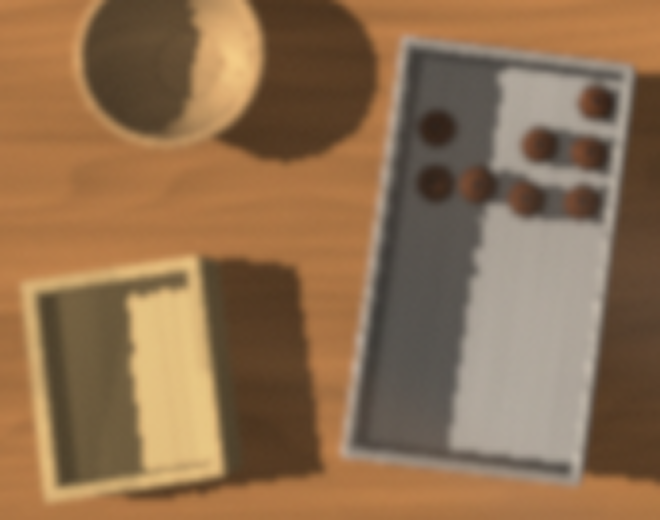

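View pics/b.png

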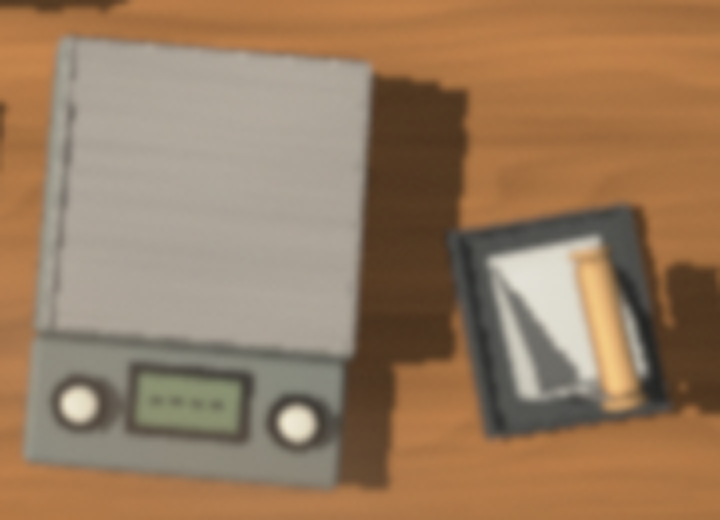

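Run:
```python
from h import *
np.set_printoptions(precision=1,suppress=True)
A=lambda l:np.array(l,float)/4+[75,150]-.4; B=lambda l:np.array(l,float)/4+[255,145]-.4
def box(a,b,z):return [[a,b,z],[a,-b,z],[-a,-b,z],[-a,b,z]]
print("tray",*fit("top",A([[22,284],[197,256],[225,476],[47,500]]),box(75,60,50)))
print("bin",*fit("top",A([[404,38],[633,66],[578,483],[344,456]]),box(143,79,55)))
print("plat",*fit("top",B([[68,39],[372,63],[352,357],[47,331]]),box(100,105,76)))
print("pan",*fit("top",B([[450,232],[630,208],[672,408],[490,436]]),box(75,65,14)))
print("keys",p2w("top",B([[80,403],[298,424]]),61))
print("grip",p2w("top",B([[592,249],[621,408]]),98), "lip",p2w("top",B([[488,256],[602,237]]),5),"back",p2w("top",B([[525,402]]),6))
b=[(437,128),(435,183),(477,184),(526,198),(582,202),(589,153),(540,145),(597,102)]
w=p2w("top",A(b),18)
f=fit("top",A([[404,38],[633,66],[578,483],[344,456]]),box(143,79,55))[0]; t=np.radians(f[2])
print("beads",w, "\nin bin", (w[:,:2]-f[:2])@np.array([[np.cos(t),-np.sin(t)],[np.sin(t),np.cos(t)]]))
print("bowl",p2w("top",A([[172,55]]),60))
print(optics.get_calibration("wrist"))
```

```text
tray [488.  386.8   7.7] [0.9 0.8 1.1 2. ]
bin [565.4 136.2  -8. ] [1.9 2.4 1.4 2.4]
plat [ 615.9 -166.    -5.6] [0.3 0.8 1.7 1.5]
pan [ 527.7 -421.8    8.1] [1.2 4.  2.5 2.7]
keys [[ 476.7  -75.4   61. ]
 [ 460.3 -223.9   61. ]]
grip [[ 575.4 -416.3   98. ]
 [ 470.5 -429.7   98. ]] lip [[ 574.4 -375.4    5. ]
 [ 587.  -457.8    5. ]] back [[ 470.  -396.6    6. ]]
beads [[659.8 178.4  18. ]
 [620.3 179.9  18. ]
 [619.1 150.   18. ]
 [608.5 115.1  18. ]
 [605.1  75.1  18. ]
 [640.1  69.8  18. ]
 [646.4 104.9  18. ]
 [676.8  63.7  18. ]] 
in bin [[ 87.6  54.9]
 [ 48.3  50.8]
 [ 51.3  21.1]
 [ 45.7 -15. ]
 [ 47.7 -55. ]
 [ 83.2 -55.4]
 [ 84.6 -19.8]
 [120.4 -56.4]]
bowl [[709.  354.2  60. ]]
{'camera_matrix': array([[330.7,   0. , 257.1],
       [  0. , 330.7, 190.7],
       [  0. ,   0. ,   1. ]]), 'dist_coeffs': array([-0.1,  0. ,  0. ,  0. ,  0. ]), 'pose': array([[  0.4,   0.9,   0.3, 189.9],
       [  0.9,  -0.4,  -0.1, 575.2],
       [ -0. ,   0.3,  -1. , 373. ],
       [  0. ,   0. ,   0. ,   1. ]])}
```

>>> apply_moves(targets=[[0,0,0,0,0,-0.145,0],[0,0,0,0,0,-0.145,0],[0,0,0,0,0,-0.145,0],[0,0,0,0,0,-0.146,0],[-34.4,-39.9,18.5,0,0,0,0],[-34.4,-39.9,18.5,0,0,0,0],[-34.4,-39.9,18.5,0,0,0,0],[-34.4,-39.9,18.5,0,0,0,0],[-34.4,-39.9,18.5,0,0,0,0],[-34.4,-39.9,18.5,0,0,0,0],[0,0,0,0,0,0,0],[0,0,0,0,0,0,0]], force=60)

```text
time: 1.65
tool_pos: [495.5, 331.5, 120.1]
tcp_rot: [180.0, -0.0, -172.4]
ft_force: [-0.6, -0.5, 0.6]
finger_gap: 85.2
grip_force: 0.0
```

Run:
```python
from h import *
s=sensors.sense();print(s['time'],s['tool_pos'],s['tcp_rot'],s['joint_pos'])
im=optics.snapshot("wrist"); cv2.imwrite("pics/w1.png",cv2.resize(im[:,:,::-1],(800,600)))
f=[488,386.8,7.7];t=np.radians(f[2])
P=[[f[0]+a*np.cos(t)-b*np.sin(t),f[1]+a*np.sin(t)+b*np.cos(t),50] for a,b in [(75,60),(75,-60),(-75,-60),(-75,60)]]
print(w2p("wrist",P)*1.5625)
```

```text
1.65 [495.54074396 331.47141043 120.05368781] [ 1.79988153e+02 -4.93407536e-02 -1.72360162e+02] [ 2.88345478e+01  1.13620562e+01  9.27985897e+01  2.97834911e-02
  7.58810761e+01 -6.88125607e+01]
[[631.36296242 461.09187537]
 [389.41061628 464.62521889]
 [386.63833267 141.966542  ]
 [679.3358515  146.61149087]]
```

View pics/w1.png

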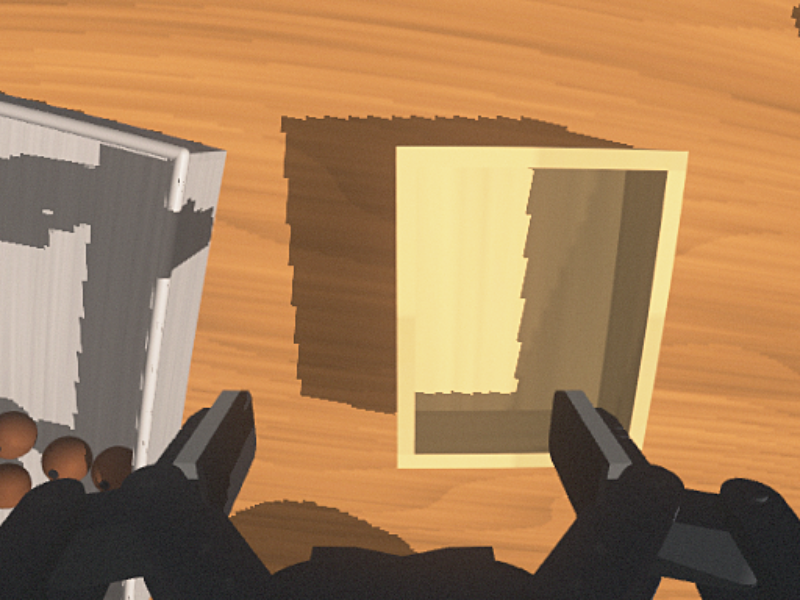

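>>> apply_moves(targets=[[-1.5,2.5,26,0,0,0,0],[0,0,26,0,0,0,0],[0,0,26,0,0,0,0],[0,0,26,0,0,0,0],[0,0,0,0,0,0,0.5],[0,0,0,0,0,0,1],[0,0,0,0,0,0,1],[0,0,0,0,0,0,1],[0,0,0,0,0,0,1],[0,0,0,0,0,0,1],[0,0,0,0,0,0,1],[0,0,0,0,0,0,1]], force=80)

```text
time: 3.2
tool_pos: [497.9, 334.5, 17.7]
tcp_rot: [180.0, 0.1, -172.3]
ft_force: [0.4, -1.2, 5.8]
finger_gap: 6.6
grip_force: 79.3
```

>>> apply_moves(targets=[[0,0,-20,0,0,0,1],[0,0,-40,0,0,0,1],[0,0,-40,0,0,0,1],[0,0,-40,0,0,0.119,1],[0,0,0,0,0,0.12,1],[-8,-20,0,0,0,0,1],[-11,-37,0,0,0,0,1],[-13,-42,0,0,0,0,1],[-13,-42,0,0,0,0,1],[-13,-42,0,0,0,0,1],[-13,-42,0,0,0,0,1],[-13,-42,0,0,0,0,1],[-13,-42,0,0,0,0,1],[-13,-42,0,0,0,0,1],[-13,-42,0,0,0,0,1],[-13,-42,0,0,0,0,1],[-13,-42,0,0,0,0,1],[-13,-42,0,0,0,0,1],[-9,-22,0,0,0,0,1],[0,0,0,0,0,0,1]])

```text
time: 5.7
tool_pos: [609.3, -224.4, 155.7]
tcp_rot: [-180.0, -0.1, 173.9]
ft_force: [-0.9, 0.2, -3.3]
finger_gap: 6.8
grip_force: 78.6
```

>>> apply_moves(targets=[[-0.7,3,20,0,0,0,1],[0,0,20,0,0,0,1],[0,0,14,0,0,0,1],[0,0,5,0,0,0,1],[0,0,2.5,0,0,0,1],[0,0,0,0,0,0,1]])

```text
time: 6.45
tool_pos: [611.8, -219.0, 95.3]
tcp_rot: [-180.0, 0.0, 174.0]
ft_force: [-1.3, 0.1, -3.3]
finger_gap: 6.4
grip_force: 78.5
```

>>> apply_moves(targets=[[1,-2.2,0,0,0,0,1],[0,0,1.5,0,0,0,1],[0,0,0.5,0,0,0,1],[0,0,0,0,0,0,0.6],[0,0,0,0,0,0,0.2],[0,0,0,0,0,0,0],[0,0,0,0,0,0,0],[0,0,-40,0,0,0,0],[0,0,-40,0,0,0,0],[0,0,-40,0,0,0,0],[30,20,0,0,0,0,0],[50,25,0,0,0,0,0],[50,40,0,0,0,0,0.5],[30,40,0,0,0,0,1],[0,0,0,0,0,0,1],[0,0,0,0,0,0,1]])

```text
time: 8.45
tool_pos: [465.7, -81.1, 213.3]
tcp_rot: [-180.0, 0.1, 174.0]
ft_force: [0.4, -0.3, 0.4]
finger_gap: 12.3
grip_force: 0.0
```

Run:
```python
from h import *
s=sensors.sense();print(s['tool_pos'])
im=optics.snapshot("top"); np.save("top1.npy",im)
crop(im,255,145,435,275,4,"pics/c.png")
```

```text
[465.65572076 -81.09341882 213.28367778]
```

View pics/c.png

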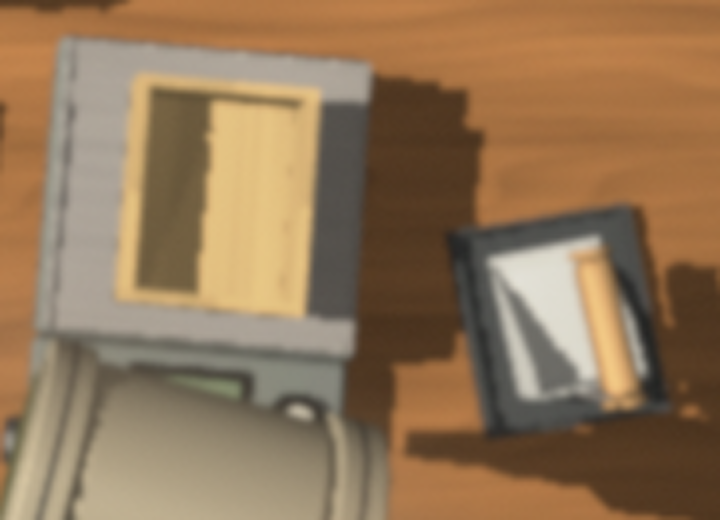

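Run:
```python
from h import *
B=lambda l:np.array(l,float)/4+[255,145]-.4
def box(a,b,z):return [[a,b,z],[a,-b,z],[-a,-b,z],[-a,b,z]]
print(fit("top",B([[135,74],[322,89],[304,317],[115,300]]),box(75,60,126)))
```

```text
(array([ 613.72984236, -165.07694439,   -6.1555155 ]), array([1.62051862, 2.00036144, 1.26172829, 1.87465667]))
```

>>> apply_moves(targets=[[-10.3,6.8,40,0,0,0,1],[0,0,50,0,0,0,1],[0,0,40,0,0,0,1],[0,0,12,0,0,0,1],[0,0,0,0,0,0,1]])

```text
time: 9.12
tool_pos: [476.3, -75.7, 70.7]
tcp_rot: [180.0, -0.1, 174.0]
ft_force: [0.1, -0.0, 0.1]
finger_gap: 0.1
grip_force: 0.0
```

Tray is within about 2 mm of the middle. Press tare.

>>> apply_moves(targets=[[0,0,9,0,0,0,1],[0,0,3,0,0,0,1],[0,0,2,0,0,0,1],[0,0,1.5,0,0,0,1],[0,0,1,0,0,0,1],[0,0,0,0,0,0,1]])

```text
time: 9.88
tool_pos: [477.4, -75.7, 55.9]
tcp_rot: [-180.0, 0.1, 174.0]
ft_force: [-0.9, -1.3, 12.5]
finger_gap: 0.0
grip_force: 6.0
```

>>> apply_moves(targets=[[0,0,-6,0,0,0,1],[0,0,-40,0,0,0,1],[0,0,-40,0,0,0.181,0.5],[0,0,-40,0,0,0.181,0],[0,0,-20,0,0,0.181,0],[0,0,0,0,0,0.181,0],[0,0,0,0,0,0.181,0],[0,0,0,0,0,0.181,0],[0,0,0,0,0,0.181,0],[0,0,0,0,0,0.181,0],[0,0,0,0,0,0.181,0],[0,0,0,0,0,0.181,0],[0,0,0,0,0,0.181,0],[0,0,0,0,0,0.181,0],[0,0,0,0,0,0.181,0],[0,0,0,0,0,0.181,0],[0,0,0,0,0,0.181,0],[0,0,0,0,0,0.181,0],[0,0,0,0,0,0,0]])

```text
time: 12.25
tool_pos: [475.7, -75.0, 199.8]
tcp_rot: [-180.0, 0.1, 8.1]
ft_force: [0.1, -0.6, -0.2]
finger_gap: 85.3
grip_force: 0.0
```

>>> apply_moves(targets=[[-0.2,25,0,0,0,0,0],[-0.3,45,0,0,0,0,0],[-0.3,50,0,0,0,0,0],[-0.3,50,0,0,0,0,0],[-0.3,50,0,0,0,0,0],[-0.3,50,0,0,0,0,0],[-0.3,50,0,0,0,0,0],[-0.4,31,0,0,0,0,0],[0,0,0,0,0,0,0],[0,0,0,0,0,0,0]])

```text
time: 13.5
tool_pos: [522.9, -422.3, 199.7]
tcp_rot: [-179.9, 0.0, 8.2]
ft_force: [-0.0, 0.1, 0.8]
finger_gap: 85.3
grip_force: 0.0
```

Run:
```python
from h import *
s=sensors.sense();print(s['time'],s['tool_pos'],s['tcp_rot'],s['joint_pos'])
im=optics.snapshot("wrist"); cv2.imwrite("pics/w2.png",cv2.resize(im[:,:,::-1],(800,600)))
print(optics.get_calibration("wrist")["pose"])
# predicted grip end points & lip
o=np.array([531,-424.]);t=np.radians(8)
f=lambda a,b,z:[o[0]+a*np.cos(t)-b*np.sin(t),o[1]+a*np.sin(t)+b*np.cos(t),z]
print(w2p("wrist",[f(40,0,105),f(-54,0,105),f(50,40,4),f(50,-40,4)])*1.5625)
```

```text
13.5 [ 522.90331848 -422.25860277  199.72864365] [-1.79919855e+02  3.38517328e-02  8.20807742e+00] [-4.33034614e+01  1.94971059e+01  7.46549999e+01  2.34407251e-02
  8.59316943e+01  3.84868048e+01]
[[ 1.42561709e-01 -9.43165914e-01 -3.00190302e-01  5.99447933e+02]
 [-9.89784646e-01 -1.36332509e-01 -4.17109238e-02 -4.10027131e+02]
 [-1.58537548e-03  3.03070132e-01 -9.52966936e-01  3.42551339e+02]
 [ 0.00000000e+00  0.00000000e+00  0.00000000e+00  1.00000000e+00]]
[[411.78054835 202.42231539]
 [410.07279653 387.59424245]
 [346.77648383 166.90881479]
 [471.60401328 167.44440002]]
```

View pics/w2.png

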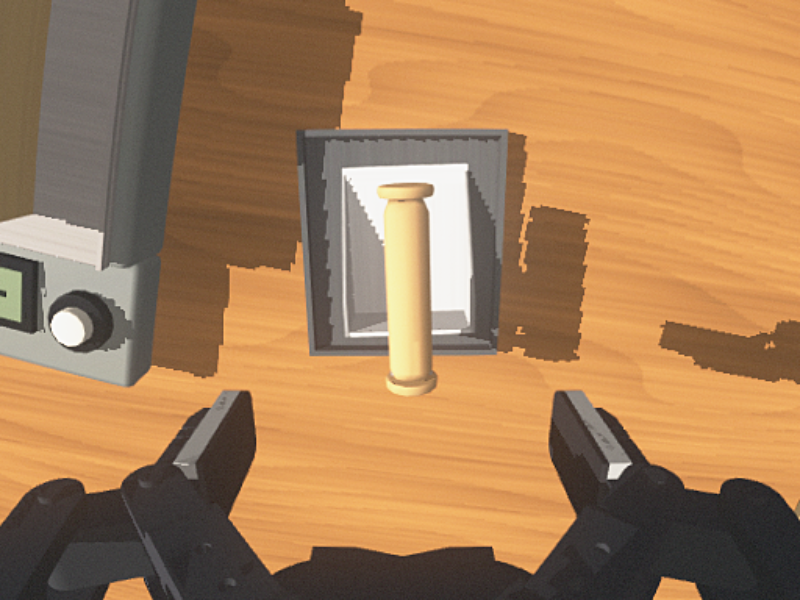

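>>> apply_moves(targets=[[0,1.5,40,0,0,-0.02,0],[0,0,40,0,0,0,0],[0,0,30,0,0,0,0],[0,0,16.5,0,0,0,0],[0,0,0,0,0,0,0.4],[0,0,0,0,0,0,1],[0,0,0,0,0,0,1],[0,0,0,0,0,0,1],[0,0,0,0,0,0,1],[0,0,0,0,0,0,1]], force=110)

```text
time: 14.8
tool_pos: [524.3, -425.7, 75.8]
tcp_rot: [179.8, -0.1, 9.2]
ft_force: [0.5, 0.6, 6.6]
finger_gap: 20.1
grip_force: 108.7
```

>>> apply_moves(targets=[[0,0,-20,0,0,0,1],[0,0,-40,0,0,0,1],[0,0,-50,0,0,0,1],[0,0,-50,0,0,0.15,1],[0,0,0,0,0,0.15,1],[-3.5,-22,0,0,0,0,1],[-7,-40,0,0,0,0,1],[-7,-45,0,0,0,0,1],[-7,-45,0,0,0,0,1],[-7,-45,0,0,0,0,1],[-7,-45,0,0,0,0,1],[-7,-45,0,0,0,0,1],[-7,-45,0,0,0,0,1],[-7,-45,0,0,0,0,1],[-7,-45,0,0,0,0,1],[-7,-45,0,0,0,0,1],[-7,-45,0,0,0,0,1],[-4,-20,0,0,0,0,1],[0,0,0,0,0,0,1],[0,0,0,0,0,0,1]])

```text
time: 17.3
tool_pos: [513.4, 113.4, 234.3]
tcp_rot: [180.0, -0.0, -8.0]
ft_force: [-0.3, -0.2, -2.2]
finger_gap: 20.6
grip_force: 108.0
```

Run:
```python
from h import *
s=sensors.sense();print(s['time'],s['tool_pos'],s['tcp_rot'],s['joint_pos'],s['finger_gap'])
im=optics.snapshot("wrist"); cv2.imwrite("pics/w3.png",cv2.resize(im[:,:,::-1],(800,600)))
f=[565.4,136.2,-8.];t=np.radians(f[2])
P=[[f[0]+a*np.cos(t)-b*np.sin(t),f[1]+a*np.sin(t)+b*np.cos(t),55] for a,b in [(139,75),(139,-75),(-139,-75),(-139,75)]]
print(w2p("wrist",P)*1.5625)
```

```text
17.3 [513.38860641 113.4373874  234.27001787] [ 1.79978702e+02 -1.67182836e-02 -7.97513841e+00] [ 6.88875369e+00 -4.15351520e+00  9.68077011e+01 -2.49007075e-02
  8.73351189e+01  1.04865051e+02] 20.635285005709328
[[217.93790244 -59.5534502 ]
 [483.74104299 -63.9447748 ]
 [468.01376409 387.75108215]
 [253.09407672 387.29852051]]
```

View pics/w3.png

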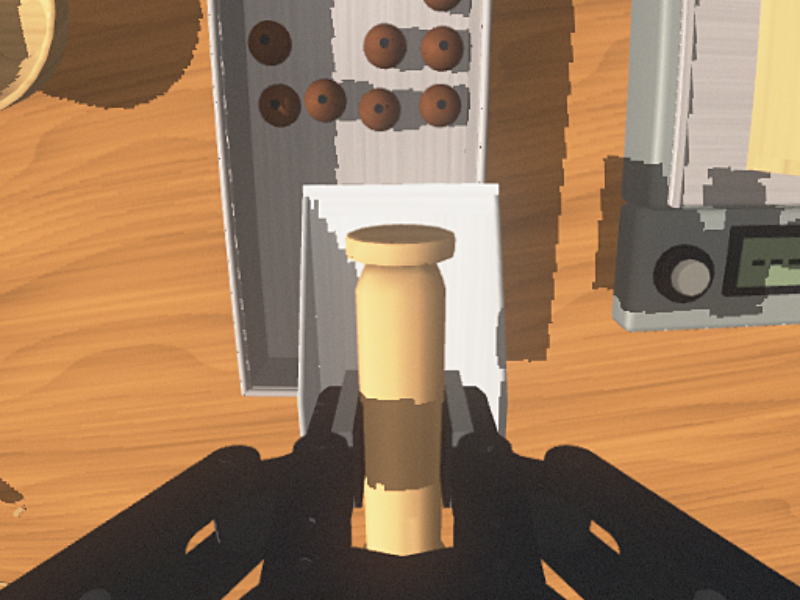

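>>> apply_moves(targets=[[1,-1,40,0,0,0,1],[0,0,45,0,0,0,1],[0,0,45,0,0,0,1],[0,0,20,0,0,0,1],[0,0,4,0,0,0,1],[0,0,1,0,0,0,1],[0,0,1,0,0,0,1],[0,0,0,0,0,0,1]])

```text
time: 18.35
tool_pos: [515.4, 114.9, 78.9]
tcp_rot: [-180.0, -0.1, -8.0]
ft_force: [0.6, 0.1, -2.5]
finger_gap: 20.2
grip_force: 108.0
```

>>> apply_moves(targets=[[0,0,1,0,0,0,1],[0,0,1,0,0,0,1],[0,0,1,0,0,0,1],[0,0,0,0,0,0,1]])

```text
time: 18.85
tool_pos: [514.7, 115.0, 75.8]
tcp_rot: [-180.0, -0.0, -8.0]
ft_force: [-4.6, -0.0, 7.5]
finger_gap: 20.2
grip_force: 109.6
```

>>> apply_moves(targets=[[4,0,-0.3,0,0,0,1],[9,0,0,0,0,0,1],[9,0,0,0,0,0,1],[9,0,0,0,0,0,1],[9,0,0,0,0,0,1],[9,0,0,0,0,0,1],[9,0,0,0,0,0,1],[9,0,0,0,0,0,1],[9,0,0,0,0,0,1],[9,0,0,0,0,0,1],[9,0,0,0,0,0,1],[9,0,0,0,0,0,1],[9,0,0,0,0,0,1],[4,0,0,0,0,0,1],[0,0,0,0,0,0,1]])

```text
time: 20.72
tool_pos: [630.3, 99.0, 75.8]
tcp_rot: [-180.0, -0.1, -8.0]
ft_force: [-5.2, 1.5, 7.8]
finger_gap: 20.7
grip_force: 110.0
```

Run:
```python
from h import *
s=sensors.sense();print(s['time'],s['tool_pos'],s['ft_force'])
im=optics.snapshot("wrist"); cv2.imwrite("pics/w4.png",cv2.resize(im[:,:,::-1],(800,600)))
```

```text
20.725 [630.29717259  98.98297416  75.80279908] [-5.21739593  1.48119067  7.76033107]
```

View pics/w4.png

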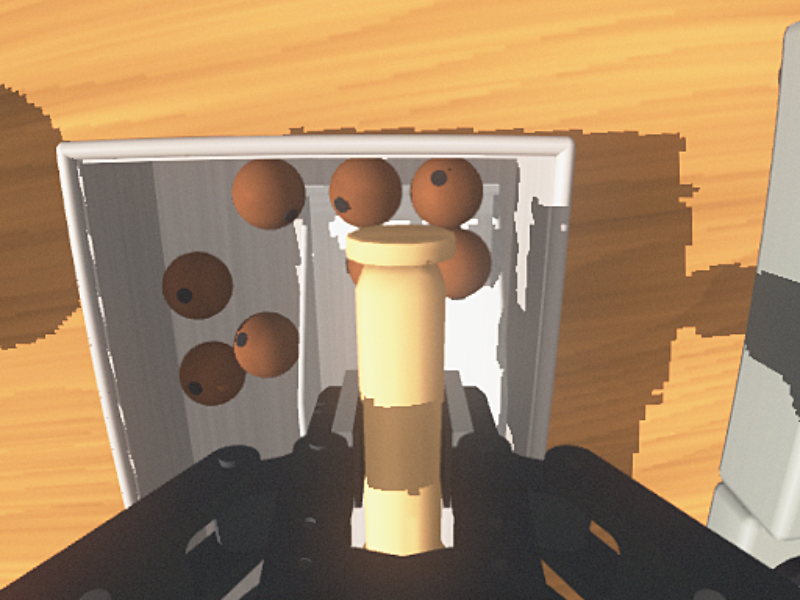

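>>> apply_moves(targets=[[4,0,0,0,0,0,1],[3,0,0,0,0,0,1],[2,0,0,0,0,0,1],[1,0,0,0,0,0,1],[0,0,0,0,0,0,1]])

```text
time: 21.4
tool_pos: [639.4, 98.0, 76.0]
tcp_rot: [-180.0, 0.0, -8.0]
ft_force: [-10.1, 3.7, 12.0]
finger_gap: 20.5
grip_force: 110.1
```

>>> apply_moves(targets=[[1.5,0,-0.3,0,0,0,1],[-2.8,0,-2.4,0,0.052,0,1],[-3,0,-2.5,0,0.052,0,1],[-3,0,-2.5,0,0.052,0,1],[-2.9,0,-2.5,0,0.052,0,1],[-2.7,0,-2.5,0,0.052,0,1],[-3,0,-2.5,0,0.052,0,1],[-1,0,-5,0,0,0,1],[0,0,0,0,0,0,1],[0,0,0,0,0,0,1]])

```text
time: 22.65
tool_pos: [620.1, 100.0, 92.6]
tcp_rot: [-180.0, -17.9, -8.0]
ft_force: [0.1, 0.5, -2.6]
finger_gap: 20.6
grip_force: 108.2
```

Run:
```python
from h import *
s=sensors.sense();print(s['time'],s['tool_pos'],s['ft_force'],s['tcp_rot'])
im=optics.snapshot("wrist"); cv2.imwrite("pics/w5.png",cv2.resize(im[:,:,::-1],(800,600)))
```

```text
22.65 [620.12336204  99.979525    92.597026  ] [ 0.09587864  0.53749083 -2.64076459] [-179.9906944   -17.8822876    -7.99491316]
```

View pics/w5.png

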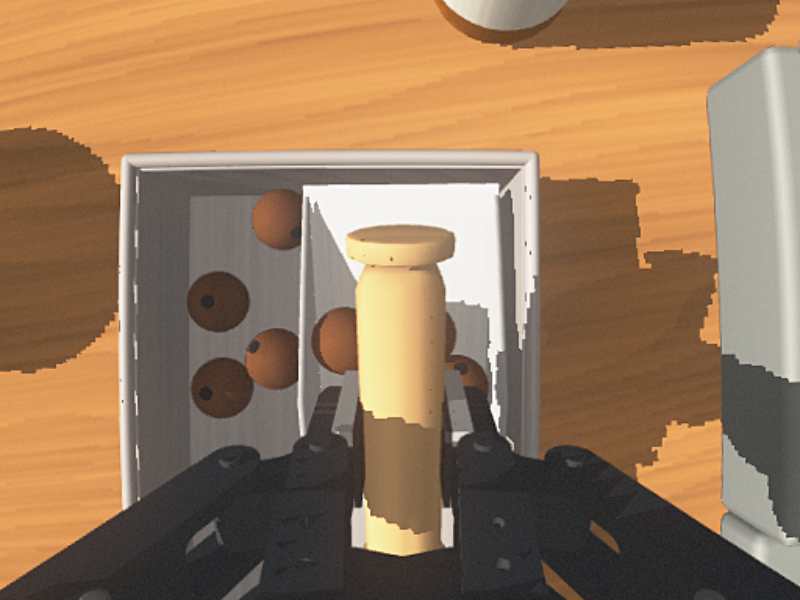

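>>> apply_moves(targets=[[6,0,-19,0,0,0,1],[12.5,0,-38.5,0,0,0,1],[12.5,0,-38.5,0,0,0,1],[6,0,-19,0.011,0,-0.033,1],[0,0,0,0,0,0,1],[-3,12,-1,0,0,0,1],[-6,24,-2,0,0,0,1],[-8.1,32,-2.6,0,0,0,1],[-8.1,32,-2.6,0,0,0,1],[-8.1,32,-2.6,0,0,0,1],[-8.1,32,-2.6,0,0,0,1],[-8.1,32,-2.6,0,0,0,1],[-8.1,32,-2.6,0,0,0,1],[-6,24,-2,0,0,0,1],[-3,12,-1,0,0,0,1],[0,0,0,0,0,0,1],[0,0,0,0,0,0,1]])

```text
time: 24.82
tool_pos: [522.2, -154.5, 212.6]
tcp_rot: [-179.9, -17.8, -6.0]
ft_force: [-0.6, 0.2, -1.8]
finger_gap: 20.3
grip_force: 108.3
```

```bash
cat >> h.py <<'E'
from scipy.spatial.transform import Rotation as Rn
def rows(poses):
    "poses: list of (p, rpy deg); prints per-step tool-frame shift and turn"
    out=[]
    for (p,a),(q,b) in zip(poses,poses[1:]):
        A=Rn.from_euler('xyz',a,degrees=True);B=Rn.from_euler('xyz',b,degrees=True)
        out.append(np.r_[A.inv().apply(np.subtract(q,p)),(A.inv()*B).as_rotvec()])
    return out
def tip(lip,phi,yaw,L=57,H=72):
    "TCP pose with scoop lip at lip, nose up phi deg"
    a=(180,-phi,yaw);R=Rn.from_euler('xyz',a,degrees=True)
    return np.array(lip)-R.apply([L,0,H]),a
def pr(rs):
    for x in rs: print([round(float(v),1) for v in x[:3]]+[round(float(v),3) for v in x[3:]]+[1])
E
python3 - <<'E'
from h import *
lip=[598.8,-163.4,122]
P=[((522.2,-154.5,212.6),(180,-17.8,-6))]+[tip([598.8,-163.4,z],f,-6) for f,z in [(12,145),(6,135),(0,128),(-4,125),(-6,123),(-8,122),(-10,122),(-12,122),(-14,122),(-17,122),(-20,122),(-24,122),(-28,122),(-32,122)]]
pr(rows(P)); print(P[-1])
E
```

```text
[3.3, 0.8, 10.5, 0.0, -0.101, -0.0, 1]
[5.8, 0.0, 4.2, 0.0, -0.105, -0.0, 1]
[7.1, -0.0, 1.4, 0.0, -0.105, -0.0, 1]
[5.2, -0.0, -0.8, 0.0, -0.07, -0.0, 1]
[2.7, 0.0, 0.0, -0.0, -0.035, -0.0, 1]
[2.7, -0.0, -1.0, 0.0, -0.035, -0.0, 1]
[2.5, 0.0, -1.9, 0.0, -0.035, -0.0, 1]
[2.5, -0.0, -1.9, 0.0, -0.035, -0.0, 1]
[2.5, 0.0, -1.9, -0.0, -0.035, -0.0, 1]
[3.8, 0.0, -2.9, 0.0, -0.052, -0.0, 1]
[3.8, -0.0, -2.9, 0.0, -0.052, -0.0, 1]
[5.2, -0.0, -3.8, 0.0, -0.07, -0.0, 1]
[5.2, 0.0, -3.8, 0.0, -0.07, 0.0, 1]
[5.2, 0.0, -3.8, 0.0, -0.07, -0.0, 1]
(array([ 588.6712376 , -162.33542417,  213.26486098]), (180, 32, -6))
```

>>> apply_moves(targets=[[3.3,0.8,10.5,0,-0.101,0,1],[5.8,0,4.2,0,-0.105,0,1],[7.1,0,1.4,0,-0.105,0,1],[5.2,0,-0.8,0,-0.07,0,1],[2.7,0,0,0,-0.035,0,1],[0,0,0,0,0,0,1],[2.7,0,-1,0,-0.035,0,1],[0,0,0,0,0,0,1],[2.5,0,-1.9,0,-0.035,0,1],[0,0,0,0,0,0,1],[2.5,0,-1.9,0,-0.035,0,1],[2.5,0,-1.9,0,-0.035,0,1],[3.8,0,-2.9,0,-0.052,0,1],[3.8,0,-2.9,0,-0.052,0,1],[5.2,0,-3.8,0,-0.07,0,1],[5.2,0,-3.8,0,-0.07,0,1],[5.2,0,-3.8,0,-0.07,0,1],[0,0,0,0,0,0,1],[0,0,0,0,0,0,1]])

```text
time: 27.2
tool_pos: [588.7, -162.9, 214.1]
tcp_rot: [-180.0, 31.8, -6.0]
ft_force: [-0.5, -0.5, -1.4]
finger_gap: 20.0
grip_force: 108.3
```

Run:
```python
from h import *
s=sensors.sense();print(s['time'],s['tool_pos'],s['ft_force'],s['tcp_rot'],s['joint_pos'],s['finger_gap'])
im=optics.snapshot("wrist"); cv2.imwrite("pics/w6.png",cv2.resize(im[:,:,::-1],(512,384)))
im=optics.snapshot("top"); crop(im,75,145,335,275,3,"pics/t6.png")
```

```text
27.2 [ 588.69579115 -162.94668398  214.07921382] [-0.51973188 -0.45312279 -1.4236762 ] [-179.98076682   31.83671342   -5.96550453] [-16.87082865  42.00974125  48.69022353  -6.62937398 120.50546523
  77.32815706] 20.02383671086424
```

View pics/w6.png

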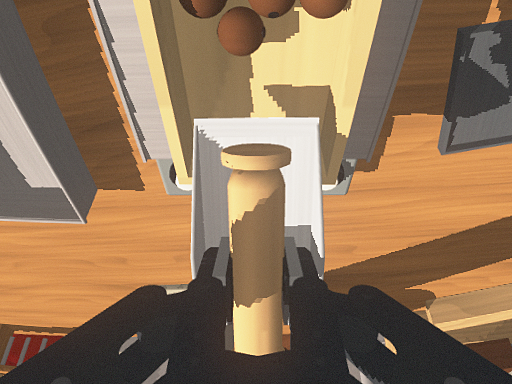

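```bash
cat >> h.py <<'E'
def interp(p,a,q,b,w):
    A=Rn.from_euler('xyz',[a,b],degrees=True); from scipy.spatial.transform import Slerp
    s=Slerp([0,1],A); return [(np.array(p)+(np.subtract(q,p))*t, s(t).as_euler('xyz',degrees=True)) for t in w]
def ramp(n):
    w=np.ones(n+1); w[[0,-1]]=.5; w=w/w.sum(); return np.cumsum(w)
def beads(name,im,poly3d,z=18):
    "bead centres by colour inside a world polygon"
    m=np.zeros(im.shape[:2],np.uint8); cv2.fillPoly(m,[np.int32(np.round(w2p(name,poly3d)))],255)
    hsv=cv2.cvtColor(im,cv2.COLOR_RGB2HSV); k=((hsv[...,1]>90)&(im[...,0]<190)&(m>0)).astype(np.uint8)
    n,l,st,c=cv2.connectedComponentsWithStats(k)
    ok=[i for i in range(1,n) if st[i,4]>20]
    return [(int(st[i,4]),c[i].round(1),p2w(name,[c[i]],z)[0].round(0)) for i in ok]
def binlocal(w,f=(565.4,136.2,-8.)):
    t=np.radians(f[2]);d=np.array(w)[:2]-f[:2];return np.round([d[0]*np.cos(t)+d[1]*np.sin(t),-d[0]*np.sin(t)+d[1]*np.cos(t)])
BIN=[[565.4+a*.9903+b*.1392,136.2-a*.1392+b*.9903,4] for a,b in [(139,75),(139,-75),(-139,-75),(-139,75)]]
E
python3 - <<'E'
from h import *
p=(588.7,-162.6,213.5);a=(180,32,-6);q=(545,-158,262);b=(180,0,-6);e=(522.5,174,236);c=(180,0,-8)
P=[(p,a)]+interp(p,a,q,b,ramp(5))+interp(q,b,e,c,ramp(9))
pr(rows(P))
E
```

```text
Traceback (most recent call last):
  File "h.py", line 38, in interp
    s=Slerp([0,1],A); return [(np.array(p)+(np.subtract(q,p))*t, s(t).as_euler('xyz',degrees=True)) for t in w]
                                                                 ~^^^
  File "scipy/spatial/transform/_rotation.pyx", line 3816, in scipy.spatial.transform._rotation.Slerp.__call__
ValueError: Interpolation times must be within the range [0, 1], both inclusive.
```

```bash
sed -i 's/return np.cumsum(w)/return np.minimum(np.cumsum(w),1)/' h.py
python3 - <<'E'
from h import *
p=(588.7,-162.6,213.5);a=(180,32,-6);q=(545,-158,262);b=(180,0,-6);e=(522.5,174,236);c=(180,0,-8)
P=[(p,a)]+interp(p,a,q,b,ramp(5))+interp(q,b,e,c,ramp(9))
pr(rows(P))
E
```

```text
[-6.3, -0.0, -1.8, 0.0, 0.056, 0.0, 1]
[-12.4, -0.0, -4.3, -0.0, 0.112, -0.0, 1]
[-11.8, -0.0, -5.6, 0.0, 0.112, 0.0, 1]
[-11.1, -0.0, -6.9, 0.0, 0.112, 0.0, 1]
[-10.3, -0.0, -8.1, 0.0, 0.112, 0.0, 1]
[-4.7, -0.0, -4.6, 0.0, 0.056, 0.0, 1]
[-3.2, -18.2, 1.4, 0.0, 0.0, 0.002, 1]
[-6.4, -36.4, 2.9, 0.0, -0.0, 0.004, 1]
[-6.6, -36.4, 2.9, -0.0, -0.0, 0.004, 1]
[-6.7, -36.4, 2.9, 0.0, -0.0, 0.004, 1]
[-6.8, -36.3, 2.9, 0.0, -0.0, 0.004, 1]
[-7.0, -36.3, 2.9, 0.0, -0.0, 0.004, 1]
[-7.1, -36.3, 2.9, 0.0, -0.0, 0.004, 1]
[-7.3, -36.3, 2.9, 0.0, -0.0, 0.004, 1]
[-7.4, -36.2, 2.9, -0.0, -0.0, 0.004, 1]
[-3.8, -18.1, 1.4, 0.0, -0.0, 0.002, 1]
```

>>> apply_moves(targets=[[-6.3,0,-1.8,0,0.056,0,1],[-12.4,0,-4.3,0,0.112,0,1],[-11.8,0,-5.6,0,0.112,0,1],[-11.1,0,-6.9,0,0.112,0,1],[-10.3,0,-8.1,0,0.112,0,1],[-4.7,0,-4.6,0,0.056,0,1],[-3.2,-18.2,1.4,0,0,0.002,1],[-6.4,-36.4,2.9,0,0,0.004,1],[-6.6,-36.4,2.9,0,0,0.004,1],[-6.7,-36.4,2.9,0,0,0.004,1],[-6.8,-36.3,2.9,0,0,0.004,1],[-7,-36.3,2.9,0,0,0.004,1],[-7.1,-36.3,2.9,0,0,0.004,1],[-7.3,-36.3,2.9,0,0,0.004,1],[-7.4,-36.2,2.9,0,0,0.004,1],[-3.8,-18.1,1.4,0,0,0.002,1],[0,0,0,0,0,0,1],[0,0,0,0,0,0,1]])

```text
time: 29.55
tool_pos: [522.4, 173.1, 236.5]
tcp_rot: [180.0, -0.1, -8.1]
ft_force: [0.8, 0.1, -2.7]
finger_gap: 20.2
grip_force: 108.3
```

Run:
```python
from h import *
s=sensors.sense();print(s['time'],s['tool_pos'],s['ft_force'],s['tcp_rot'],s['finger_gap'])
im=optics.snapshot("wrist");np.save("w7.npy",im)
for b in beads("wrist",im,BIN): print("w",b,binlocal(b[2]))
im=optics.snapshot("top");np.save("t7.npy",im)
for b in beads("top",im,BIN): print("t",b,binlocal(b[2]))
```

```text
29.55 [522.37492701 173.09979404 236.46851258] [ 0.77871027  0.14330985 -2.67979213] [ 1.79987915e+02 -1.17157293e-01 -8.05212909e+00] 20.177822820211045
w (27, array([259. ,   0.9]), array([682., 149.,  18.])) [114.  29.]
w (488, array([231.3,  27.3]), array([661., 181.,  18.])) [88. 58.]
w (456, array([257.,  54.]), array([632., 158.,  18.])) [63. 31.]
w (422, array([233.5,  67.1]), array([622., 184.,  18.])) [49. 55.]
w (1688, array([268.9, 177.1]), array([500., 164.,  18.])) [-69.  18.]
t (58, array([195.4, 169.9]), array([693., 145.,  18.])) [125.  26.]
t (41, array([183.8, 181.7]), array([660., 178.,  18.])) [88. 55.]
t (95, array([187.8, 193.2]), array([626., 167.,  18.])) [56. 39.]
t (43, array([174.6, 214.5]), array([566., 205.,  18.])) [-9. 68.]
```

>>> apply_moves(targets=[[0,-1,40,0,0,0,1],[0,0,50,0,0,0,1],[0,0,45,0,0,0,1],[0,0,18,0,0,0,1],[0,0,4,0,0,0,1],[0,0,2,0,0,0,1],[0,0,0,0,0,0,1]])

```text
time: 30.52
tool_pos: [524.3, 175.0, 79.3]
tcp_rot: [-179.9, -0.3, -8.0]
ft_force: [-0.1, 0.6, -2.0]
finger_gap: 20.1
grip_force: 108.2
```

>>> apply_moves(targets=[[0,0,1,0,0,0,1],[0,0,1,0,0,0,1],[0,0,1,0,0,0,1],[0,0,0,0,0,0,1]])

```text
time: 31.02
tool_pos: [523.4, 175.0, 75.8]
tcp_rot: [-179.9, -0.2, -8.0]
ft_force: [-2.8, 0.2, 7.2]
finger_gap: 20.3
grip_force: 109.9
```

>>> apply_moves(targets=[[4,0,-0.3,0,0,0,1],[7,0,0,0,0,0,1],[7,0,0,0,0,0,1],[7,0,0,0,0,0,1],[7,0,0,0,0,0,1],[7,0,0,0,0,0,1],[7,0,0,0,0,0,1],[7,0,0,0,0,0,1],[7,0,0,0,0,0,1],[7,0,0,0,0,0,1],[7,0,0,0,0,0,1],[7,0,0,0,0,0,1],[7,0,0,0,0,0,1],[7,0,0,0,0,0,1],[7,0,0,0,0,0,1],[7,0,0,0,0,0,1],[5,0,0,0,0,0,1],[3,0,0,0,0,0,1],[2,0,0,0,0,0,1],[0,0,0,0,0,0,1]])

```text
time: 33.52
tool_pos: [641.3, 159.0, 75.9]
tcp_rot: [-179.9, -0.2, -8.0]
ft_force: [-4.2, 4.5, 7.4]
finger_gap: 20.5
grip_force: 109.8
```

Run:
```python
from h import *
s=sensors.sense();print(s['time'],s['tool_pos'],s['ft_force'],s['tcp_rot'],s['finger_gap'])
im=optics.snapshot("wrist");np.save("w8.npy",im)
cv2.imwrite("pics/w8.png",im[:,:,::-1])
```

```text
33.525 [641.34695362 159.02491896  75.92149293] [-4.19156343  4.53352607  7.42792029] [-1.79887885e+02 -1.74880419e-01 -8.02884432e+00] 20.48729148194631
```

View pics/w8.png

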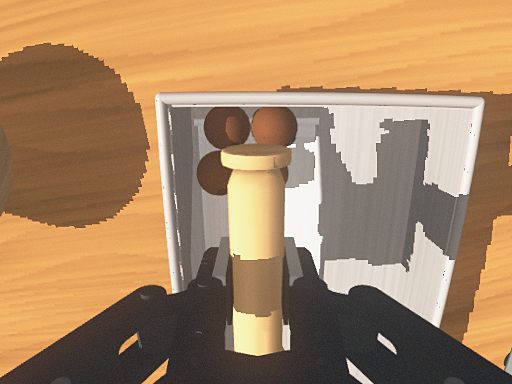

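>>> apply_moves(targets=[[3,0,0,0,0,0,1],[3,0,0,0,0,0,1],[2,0,0,0,0,0,1],[0,0,0,0,0,0,1]])

```text
time: 34.08
tool_pos: [649.5, 157.9, 75.9]
tcp_rot: [-179.9, -0.2, -8.0]
ft_force: [-2.7, 4.2, 7.6]
finger_gap: 20.2
grip_force: 109.8
```

>>> apply_moves(targets=[[1,0,-0.3,0,0,0,1],[-2.8,0,-2.4,0,0.052,0,1],[-3,0,-2.5,0,0.052,0,1],[-3,0,-2.5,0,0.052,0,1],[-2.9,0,-2.5,0,0.052,0,1],[-2.7,0,-2.5,0,0.052,0,1],[-3,0,-2.5,0,0.052,0,1],[-1,0,-5,0,0,0,1],[0,0,0,0,0,0,1],[0,0,0,0,0,0,1]])

```text
time: 35.33
tool_pos: [628.8, 159.7, 92.4]
tcp_rot: [-180.0, -18.0, -8.1]
ft_force: [-0.1, -0.8, -3.4]
finger_gap: 20.4
grip_force: 108.3
```

Run:
```python
from h import *
s=sensors.sense();print(s['time'],s['tool_pos'],s['ft_force'],s['tcp_rot'],s['finger_gap'])
im=optics.snapshot("wrist");np.save("w9.npy",im)
print(w2p("wrist",BIN))
for b in beads("wrist",im,BIN): print("w",b,binlocal(b[2]))
p=s['tool_pos'];a=s['tcp_rot'];a=(180,a[1],-8);q=p+[0,0,122];e,c=tip([598.8,-163.4,165],18,-6)
P=[(p,a)]+interp(p,a,q,a,ramp(3))+interp(q,a,e,c,ramp(10))
pr(rows(P))
```

```text
35.325 [628.79415781 159.67186225  92.4201072 ] [-0.06578319 -0.82319078 -3.41728151] [-179.96549208  -17.99284732   -8.07524993] 20.408285774083335
[[201.53901546 125.96586179]
 [398.11606281 126.67563853]
 [388.08336761 467.15957426]
 [206.07681854 472.16752114]]
w (6618, array([268.3, 256. ]), array([612., 155.,  18.])) [44. 25.]
w (511, array([217.5, 230.9]), array([635., 188.,  18.])) [62. 61.]
[6.3, 0.0, -19.3, -0.0, 0.0, 0.0, 1]
[12.6, 0.0, -38.7, 0.0, 0.0, 0.0, 1]
[12.6, 0.0, -38.7, 0.0, 0.0, 0.0, 1]
[6.3, 0.0, -19.3, 0.0, 0.0, 0.0, 1]
[-2.9, 16.3, -1.0, 0.001, 0.0, -0.002, 1]
[-5.8, 32.7, -2.0, 0.001, 0.0, -0.003, 1]
[-5.9, 32.6, -2.1, 0.001, 0.0, -0.003, 1]
[-6.0, 32.6, -2.1, 0.001, 0.0, -0.003, 1]
[-6.2, 32.6, -2.1, 0.001, 0.0, -0.003, 1]
[-6.3, 32.6, -2.2, 0.001, 0.0, -0.003, 1]
[-6.4, 32.6, -2.2, 0.001, 0.0, -0.003, 1]
[-6.5, 32.5, -2.3, 0.001, 0.0, -0.003, 1]
[-6.6, 32.5, -2.3, 0.001, 0.0, -0.003, 1]
[-6.7, 32.5, -2.3, 0.001, 0.0, -0.003, 1]
[-3.4, 16.2, -1.2, 0.001, 0.0, -0.002, 1]
```

>>> apply_moves(targets=[[6.3,0,-19.3,0,0,0,1],[12.6,0,-38.7,0,0,0,1],[12.6,0,-38.7,0,0,0,1],[6.3,0,-19.3,0,0,0,1],[-2.9,16.3,-1,0.001,0,-0.002,1],[-5.8,32.7,-2,0.001,0,-0.003,1],[-5.9,32.6,-2.1,0.001,0,-0.003,1],[-6,32.6,-2.1,0.001,0,-0.003,1],[-6.2,32.6,-2.1,0.001,0,-0.003,1],[-6.3,32.6,-2.1,0.001,0,-0.003,1],[-6.4,32.6,-2.2,0.001,0,-0.003,1],[-6.5,32.5,-2.3,0.001,0,-0.003,1],[-6.6,32.5,-2.3,0.001,0,-0.003,1],[-6.7,32.5,-2.3,0.001,0,-0.003,1],[-3.4,16.2,-1.2,0.001,0,-0.002,1],[0,0,0,0,0,0,1],[0,0,0,0,0,0,1]])

```text
time: 37.5
tool_pos: [520.8, -154.8, 213.4]
tcp_rot: [-179.9, -17.9, -6.2]
ft_force: [-0.6, 0.5, -2.8]
finger_gap: 20.4
grip_force: 108.5
```

Run:
```python
from h import *
s=sensors.sense();print(s['time'],s['tool_pos'],s['tcp_rot'],s['finger_gap'])
im=optics.snapshot("top");np.save("t10.npy",im)
for b in beads("top",im,BIN): print("t",b,binlocal(b[2]))
w=optics.snapshot("wrist");np.save("w10.npy",w)
# tray check
T=[[613.7+a*.9945+c*.1045,-165-a*.1045+c*.9945,84] for a,c in [(67,52),(67,-52),(-67,-52),(-67,52)]]
m=np.zeros(im.shape[:2],np.uint8);cv2.fillPoly(m,[np.int32(w2p("top",T))],255)
k=((im[...,0]<125)&(im[...,0].astype(int)-im[...,2]>35)&(im[...,1]<im[...,0]*.66)&(m>0)).astype(np.uint8)
n,l,st,c=cv2.connectedComponentsWithStats(k);print([(st[i,4],c[i].round(1),p2w("top",[c[i]],98)[0].round()) for i in range(1,n) if st[i,4]>8])
```

```text
37.5 [ 520.765262   -154.83328314  213.38634389] [-179.86598169  -17.85953452   -6.2411913 ] 20.36332962651611
[(np.int32(32), array([299. , 173.1]), array([ 670., -143.,   98.])), (np.int32(44), array([312.9, 174.2]), array([ 667., -180.,   98.])), (np.int32(51), array([323.2, 175.2]), array([ 664., -208.,   98.])), (np.int32(39), array([322.2, 194. ]), array([ 613., -204.,   98.]))]
```

>>> apply_moves(targets=[[4.3,-3,10.5,0,-0.101,0,1],[5.8,0,4.2,0,-0.105,0,1],[7.1,0,1.4,0,-0.105,0,1],[5.2,0,-0.8,0,-0.07,0,1],[2.7,0,0,0,-0.035,0,1],[0,0,0,0,0,0,1],[2.7,0,-1,0,-0.035,0,1],[0,0,0,0,0,0,1],[2.5,0,-1.9,0,-0.035,0,1],[0,0,0,0,0,0,1],[2.5,0,-1.9,0,-0.035,0,1],[2.5,0,-1.9,0,-0.035,0,1],[3.8,0,-2.9,0,-0.052,0,1],[3.8,0,-2.9,0,-0.052,0,1],[5.2,0,-3.8,0,-0.07,0,1],[5.2,0,-3.8,0,-0.07,0,1],[5.2,0,-3.8,0,-0.07,0,1],[0,0,0,0,0,0,1],[0,0,0,0,0,0,1]])

```text
time: 39.98
tool_pos: [589.5, -159.5, 216.5]
tcp_rot: [-179.9, 31.7, -6.1]
ft_force: [-0.1, 0.5, -1.4]
finger_gap: 20.5
grip_force: 108.5
```

>>> apply_moves(targets=[[-6.3,0,-1.8,0,0.056,0,1],[-12.4,0,-4.3,0,0.112,0,1],[-11.8,0,-5.6,0,0.112,0,1],[-11.1,0,-6.9,0,0.112,0,1],[-10.3,0,-8.1,0,0.112,0,1],[-4.7,0,-4.6,0,0.056,0,1],[-20,0,0,0,0,0,1],[-35,0,0,0,0,0,1],[-20,0,0,0,0,0,1],[0,0,0,0,0,0,1],[0,0,0,0,0,0,1]])

```text
time: 41.35
tool_pos: [471.3, -146.7, 265.3]
tcp_rot: [-180.0, -0.4, -6.2]
ft_force: [0.0, 0.0, -2.6]
finger_gap: 20.6
grip_force: 108.5
```

Run:
```python
from h import *
s=sensors.sense();print(s['time'],s['tool_pos'],s['tcp_rot'],s['finger_gap'])
t=optics.snapshot("top");np.save("t11.npy",t)
for b in beads("top",t,BIN): print("t",b,binlocal(b[2]))
w=optics.snapshot("wrist");np.save("w11.npy",w)
o=np.zeros((590,790,3),np.uint8)
o[:384,:512]=w
o[384:584,:790]=cv2.resize(t[140:240,75:470],(790,200),interpolation=cv2.INTER_CUBIC)
cv2.imwrite("pics/d11.png",o[:,:,::-1])
```

```text
41.35 [ 471.34056122 -146.74425161  265.31428443] [-179.96372126   -0.38772572   -6.17543123] 20.553505679859132
```

View pics/d11.png

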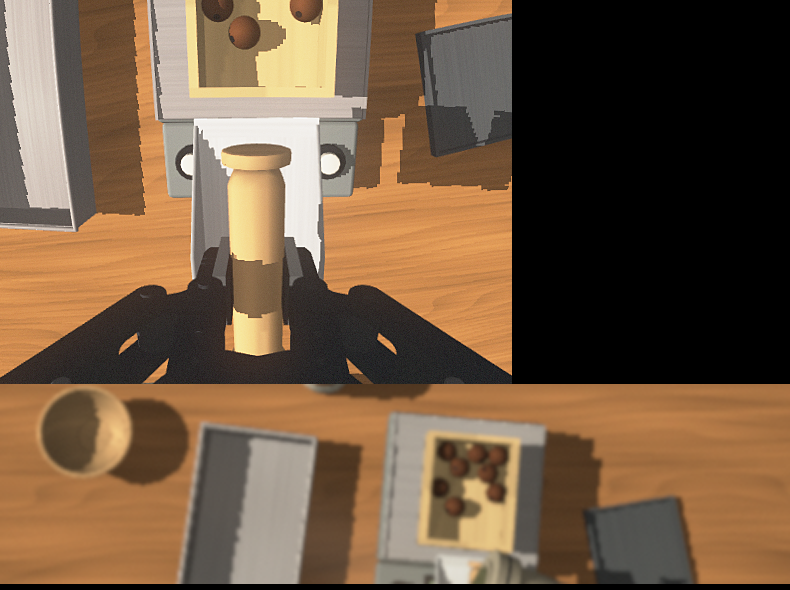

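Run:
```python
from h import *
p=(471.3,-146.7,264.5);a=(180,0,-6.2);e=(524.3,-425.2,190);c=(180,0,9.2)
pr(rows([(p,a)]+interp(p,a,e,c,ramp(8))))
```

```text
[5.2, 16.9, 4.7, -0.0, 0.0, -0.017, 1]
[9.8, 34.1, 9.3, 0.0, 0.0, -0.034, 1]
[8.6, 34.4, 9.3, 0.0, 0.0, -0.034, 1]
[7.5, 34.6, 9.3, 0.0, 0.0, -0.034, 1]
[6.3, 34.9, 9.3, 0.0, 0.0, -0.034, 1]
[5.1, 35.1, 9.3, 0.0, 0.0, -0.034, 1]
[3.9, 35.2, 9.3, 0.0, 0.0, -0.034, 1]
[2.8, 35.3, 9.3, -0.0, 0.0, -0.034, 1]
[0.8, 17.7, 4.7, 0.0, 0.0, -0.017, 1]
```

>>> apply_moves(targets=[[5.2,16.9,4.7,0,0,-0.017,1],[9.8,34.1,9.3,0,0,-0.034,1],[8.6,34.4,9.3,0,0,-0.034,1],[7.5,34.6,9.3,0,0,-0.034,1],[6.3,34.9,9.3,0,0,-0.034,1],[5.1,35.1,9.3,0,0,-0.034,1],[3.9,35.2,9.3,0,0,-0.034,1],[2.8,35.3,9.3,0,0,-0.034,1],[0.8,17.7,4.7,0,0,-0.017,1],[0,0,0,0,0,0,1],[0,0,0,0,0,0,1]])

```text
time: 42.82
tool_pos: [525.2, -424.4, 189.6]
tcp_rot: [-179.9, -0.2, 9.4]
ft_force: [-0.2, 0.4, -1.7]
finger_gap: 20.5
grip_force: 108.5
```

>>> apply_moves(targets=[[-0.7,1,40,0,0,0,1],[0,0,45,0,0,0,1],[0,0,20,0,0,0,1],[0,0,4,0,0,0,1],[0,0,1.5,0,0,0,1],[0,0,1.5,0,0,0,1],[0,0,1,0,0,0,1],[0,0,0,0,0,0,1]])

```text
time: 43.82
tool_pos: [525.1, -426.2, 77.5]
tcp_rot: [180.0, -0.3, 9.4]
ft_force: [0.9, -0.4, -2.4]
finger_gap: 20.3
grip_force: 108.4
```

>>> apply_moves(targets=[[0,0,1,0,0,0,1],[0,0,0.8,0,0,0,1],[0,0,0,0,0,0,1],[0,0,0,0,0,0,0.7],[0,0,0,0,0,0,0.3],[0,0,0,0,0,0,0],[0,0,0,0,0,0,0],[0,0,-40,0,0,0,0],[0,0,-50,0,0,0,0],[0,0,-40,0,0,0,0],[0,0,0,0,0,0,0],[0,0,0,0,0,0,0]])

```text
time: 45.32
tool_pos: [524.2, -426.0, 204.6]
tcp_rot: [-180.0, -0.2, 9.4]
ft_force: [-0.4, -0.1, -0.6]
finger_gap: 85.3
grip_force: 0.0
```

Run:
```python
from h import *
s=sensors.sense();print(s['time'],s['tool_pos'],s['tcp_rot'],s['finger_gap'])
w=optics.snapshot("wrist");np.save("w12.npy",w)
p=s['tool_pos'];a=(180,0,9.4);e=(460.3,-223.9,120);c=(180,0,-6)
pr(rows([(p,a)]+interp(p,a,e,c,ramp(6))))
```

```text
45.325 [ 524.19252344 -426.00284327  204.639355  ] [-179.97496068   -0.22601048    9.42127548] 85.33913782562065
[-2.5, -17.5, 7.1, 0.0, -0.0, 0.022, 1]
[-5.8, -34.8, 14.1, -0.0, -0.0, 0.045, 1]
[-7.3, -34.6, 14.1, 0.0, -0.0, 0.045, 1]
[-8.9, -34.2, 14.1, 0.0, -0.0, 0.045, 1]
[-10.4, -33.8, 14.1, 0.0, -0.0, 0.045, 1]
[-11.9, -33.3, 14.1, 0.0, -0.0, 0.045, 1]
[-6.7, -16.3, 7.1, 0.0, -0.0, 0.022, 1]
```

>>> apply_moves(targets=[[-2.5,-17.5,0,0,0,0.022,0.5],[-5.8,-34.8,8,0,0,0.045,1],[-7.3,-34.6,16,0,0,0.045,1],[-8.9,-34.2,16,0,0,0.045,1],[-10.4,-33.8,16,0,0,0.045,1],[-11.9,-33.3,16,0,0,0.045,1],[-6.7,-16.3,12,0,0,0.022,1],[0,0,20,0,0,0,1],[0,0,20,0,0,0,1],[0,0,9,0,0,0,1],[0,0,0,0,0,0,1]])

```text
time: 46.75
tool_pos: [459.9, -223.2, 70.6]
tcp_rot: [-179.9, -0.1, -6.0]
ft_force: [0.2, 0.1, 0.5]
finger_gap: 0.1
grip_force: 0.0
```

>>> apply_moves(targets=[[0,0.5,9,0,0,0,1],[0,0,3,0,0,0,1],[0,0,2,0,0,0,1],[0,0,1.5,0,0,0,1],[0,0,1,0,0,0,1],[0,0,0,0,0,0,1]])

```text
time: 47.5
tool_pos: [461.1, -224.5, 56.1]
tcp_rot: [-179.9, -0.2, -6.0]
ft_force: [-2.6, 0.6, 6.3]
finger_gap: -0.0
grip_force: 3.1
```

>>> apply_moves(targets=[[0,0,1,0,0,0,1],[0,0,0.7,0,0,0,1],[0,0,0,0,0,0,1]])

```text
time: 47.88
tool_pos: [461.2, -224.7, 55.8]
tcp_rot: [-180.0, -0.2, -6.0]
ft_force: [-9.0, 3.3, 20.1]
finger_gap: -0.2
grip_force: 10.2
```

Fully down. Release, back off clear of the view, and check.

>>> apply_moves(targets=[[0,0,-8,0,0,0,1],[0,0,-40,0,0,0,1],[0,0,-50,0,0,0,1],[-30,0,-50,0,0,0,1],[-40,0,-40,0,0,0,1],[-30,0,-10,0,0,0,1],[0,0,0,0,0,0,1],[0,0,0,0,0,0,1]])

```text
time: 48.88
tool_pos: [361.0, -214.0, 251.0]
tcp_rot: [-179.9, -0.2, -6.0]
ft_force: [0.2, 0.2, 0.3]
finger_gap: 0.2
grip_force: 0.0
```

Run:
```python
from h import *
s=sensors.sense();print(s['time'],s['tool_pos'],s['ft_force'])
t=optics.snapshot("top");c=optics.snapshot("scene");w=np.load("w12.npy")
o=np.zeros((600,800,3),np.uint8)
o[:240,:790]=cv2.resize(t[145:265,70:465],(790,240),interpolation=cv2.INTER_CUBIC)
o[240:600,:480]=cv2.resize(c,(480,360)); o[240:480,480:800]=cv2.resize(w,(320,240))
cv2.imwrite("pics/fin.png",o[:,:,::-1])
for b in beads("top",t,BIN): print("t",b,binlocal(b[2]))
```

```text
48.875 [ 360.98191435 -214.01954242  251.01174131] [0.18479876 0.22088142 0.32575915]
```

View pics/fin.png

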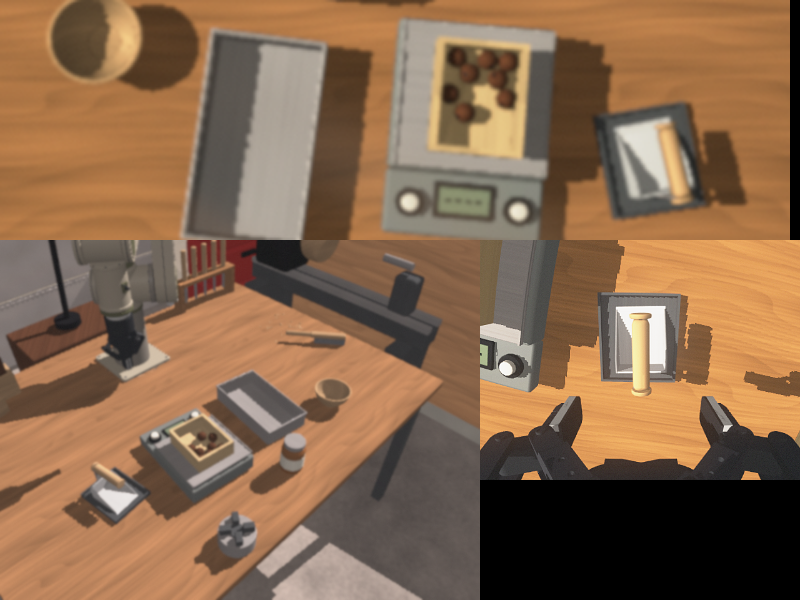

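```bash
python3 -c "
from bench import r
print(r.hand_in())"
```

```text
the job is handed in; nothing more can be done
None
```

The job is handed in at about 49 s of the 210 s: tray within about 2 mm of the platform's middle, tare key pressed, all 8 beads scooped into the tray, the scoop back flat in its pan, then the total key pressed and released, with the bowl and jar untouched; the scale's display showed only dashes throughout, so the key presses rest on the force and travel readings.

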